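# Set a glued carton to dry under the timed bench lamp

## Task

Put the freshly glued long slim carton to dry. First raise the lamp's stiff lid and leave it standing at 60 degrees (in line with the gauge rod at its side), then lay the carton along the tray in front of the lamp, set down and not dropped, so that it lies flat inside the lip. Then wind the timer's key clockwise right up to its stop, in as many part turns as it takes, and last throw the timer's start lever fully over to the back; leave everything else where it stands.

Things in the scene. Friction and masses are not known exactly. Their poses are not given: they have to be found in the camera images.
- lamp: Bench drying lamp, fixed; grey base 200 mm wide (y), reaching from x = -295 to +20 mm. Origin on the table under the lid's hinge line, which runs along y, 60 mm above the table; -x is the lamp's front (robot side). Housing 58 mm high from x = -155 to +15 mm under the lid; a low open tray in front of it.
- gauge (a point): Top end of the gauge: a thin fixed dark rod at the lamp's right-hand side (y = -116 mm), 130 mm long, rising from the hinge line and leaning at exactly 60 degrees from the closed lid. The lid is right when it is in line with the rod.
- tray (a point): Centre of the tray's floor, 12 mm above the table, at x = -250 mm in the lamp's frame, same axes as the lamp. Inside, the tray is 64 mm (x) by 152 mm (y), with a steel lip 4 mm thick and 6 mm high all round.
- lamp_lid (a joint): Opening angle of the lamp lid in rad: 0 shut (level), grows as its front edge rises, limit 1.9; starts at 0 to 0.25. The hinge is stiff: the lid stays wherever it is left (about 6 N at the handle moves it). Aluminium slab 150 mm long from the hinge, 200 mm wide, 12 mm thick, white light panel beneath.
- lamp_lid_handle (a point): Centre of the lid's handle: black round bar 14 mm thick, 40 mm long, parallel to the hinge (its y), held 40 mm off the middle of the lid's front edge by a stem 14 mm wide. 190 mm from the hinge line, 6 mm above the lid's underside (level with the hinge). Its ends are free: pinched end to end from above, it turns between the pads. Axes turn with the lid.
- timer: Clockwork bench timer, fixed to the table: grey case 110 mm (x) by 210 mm (y) by 50 mm high, yaw varies; origin at the centre of its underside. On top, the winding key at y = -50 mm (over a white dial disc) and the start lever at y = +55 mm.
- winding_key (a joint): Wound angle of the timer's key in rad; grows clockwise seen from above; 2.8 is the stop (fully wound). Starts between 0 and 0.5, stays where it is left; about 0.12 N m turns it.
- winding_key_grip (a point): Grip point of the winding key, on its upright axis, 86 mm above the table. The key is a steel blade 40 mm long (its x), 9 mm thick (its y), from 70 to 98 mm above the table. Axes turn with the key.
- start_lever (a joint): Angle of the timer's start lever in rad: 0 leaning to the timer's front (-x of the timer), 1.0 fully over to its back (+x). Stays where it is left, moves with 2 N at the tip. Starts between 0 and 0.15.
- start_lever_tip (a point): Centre of the black ball, 26 mm across, at the lever's tip; the lever is 50 mm long from its pivot, which lies on the timer's y = +55 mm line, x = 0, 72 mm above the table. Its block is 70 x 50 mm and rises to 75 mm above the table, its pivot drum to 85 mm.
- carton: The freshly glued carton: a long slim brown cardboard box 120 mm (its x) by 44 mm by 44 mm, 0.12 kg, lying on the table, with a thin paper strip along its top. Origin at the centre of its underside.
- carton_center (a point): Middle of the long carton, 22 mm above its underside.
- squat_box: cube-like brown cardboard box 64 x 64 x 50 mm (long and wide alike) with a paper band, bystander, origin at the centre of its underside
- bottle: white drinks bottle, 52 mm across, 130 mm tall, green cap, bystander, origin at the centre of its underside
- tape_roll: roll of clear tape lying flat, 90 mm outside, 48 mm high, bystander, origin at the centre of its underside
- glue_jar: closed white jar, 60 mm across, 75 mm tall, black cap, bystander, origin at the centre of its underside
- tube_end: short piece of cardboard tube standing on end, 38 mm across, 90 mm tall, bystander, origin at the centre of its underside
Things that resemble listed ones, but are neither listed nor needed, are in the scene too. Leave any pink look-alike of the carton alone.

How it is judged:
By the outcome, as a careful person would: the job done as asked, in the order asked, and still so for the second after the job is handed in, with the robot touching nothing.
It also fails if it takes over 72 s, if anything falls off the work surface, if the arm or the gripper's body presses on something with over 40 N, if the wrist force passes 120 N, or if a joint passes its speed limit or range.

## Robot

A 6-joint arm with a two-finger parallel gripper is mounted at the origin on the work surface. World frame = base frame: x ahead of the robot, y to its left, z up, the work surface at z = 0. Lengths are in mm, angles in rad, forces in N, time in s.
With the tool pointing down it reaches from about 275 to 1000 mm from the base axis. Payload 8.4 kg.
Tool frame: the origin (TCP) lies midway between the tips of the shut fingers; the grasp point (between the pads) lies 19 mm behind it; z points along the fingers, y is the line along which they close (so a half turn about z gives the same grasp; the last joint's range is limited). The gripper opens to 85 mm and grips with 20 to 120 N. Pads are 22 mm wide; open, the fingers measure 114 mm over their backs; the gripper's body (76 mm by 85 mm) begins 54 mm behind the grasp point. The pads swing forward as they close: fully open they stand 13 mm farther back than shut.
Start: joints at [1.187, 0.353, 1.633, -0, 1.155, -0.002], TCP at [232.868, 580, 231.281] pointing down, gripper open.
Joint ranges: [-2.63, 2.63], [-0.92, 2.1], [0.06, 2.66], [-1.3, 4.44], [0, 2.69], [-3.02, 3.02]. Speed limits (rad/s): [2.22, 2.22, 2.79, 3.14, 3.14, 3.14].

## Interface

Orientations are given as [roll, pitch, yaw] about the fixed x, y, z axes, in that order (R = Rz(yaw) Ry(pitch) Rx(roll)).
In Python, from rig import r, cams gives the robot as it stands. The module is installed in compiled form; this text tells all that it offers.
- The arm moves only by the tool send_rows, never from a script. Its argument "targets" is one flat list of numbers, 7 for each row, row after row: the shift along the tool's x, y, z in m, then the turn, a rotation vector about the tool's x, y, z in rad, then the opening, from -1 (shut) to 1 (fully open). In form: [tx, ty, tz, wx, wy, wz, fingers, tx, ty, tz, wx, wy, wz, fingers, ...]. A call has 1 to 12 rows; each row is the pose to reach, as a shift and turn from the pose commanded when the call began, along the tool's axes at that moment; what a row does not reach only later rows make up. A row lasts 1/12 s, in which the tool goes at most 41.7 mm and 7.16 degrees, less where a joint would pass 70% of its speed; a pose out of reach is approached as far as the arm can. A call with a gripper value outside its range is refused whole. The fingers move at their own pace and stop on an object; "grip_force" is the grip in N (left out, the last holds). Time passes only in rows, so rows that repeat a pose let the fingers close. It gives the time, the measured TCP pose, the force, the opening and the grip force at its end, in the units of the state.
- r.sense(): the state, without advancing time (a new reading comes with each control period).
- cams.grab_frame(name): name is "scene" or "top" or "wrist"; returns a dict with "color" (400x640x3 uint8, blue, green, red), "fx", "fy", "cx", "cy" (pixels), "xyz" and "attitude" of the camera in the world. Camera axes: x right, y down, z forward; pixel columns grow to the right and rows downward; lengths in mm; the calibration is good to about 2 mm. A picture is of the moment at which its call begins. There is no depth.
- r.sign_off(): hands the job in; it is judged then, once.
The state is a dict: "clock": time; "qpos": joint angles; "qvel": joint speeds; "joint_efforts": joint torques, N m; "eef_pos": TCP position; "tcp_rot": TCP orientation; "contact_force": force on the tool from outside, world axes, zero at the start; "wrist_torque": the same for the moment, N m; "opening": opening from 0.0 (shut) to 1.0 (fully open); "grasp_force": force on a finger pad.
Only numpy, scipy, OpenCV 4.12 (cv2) and the standard library are available. Lean on these libraries where they do the work, as an engineer would, in place of code of your own. Each camera call takes 0.05 s, during which the arm holds its last target. There are 200 camera calls.

## Working session

There is one attempt and no reset: what is moved stays moved. The work goes in short steps, Python scripts to look and compute and a tool call to move; the robot and the scene stay as the last step left them, time stands still between calls to the robot, and variables do not carry over. Pictures are saved under pics/ and viewed, at most 10 in all, crops included, and the job is handed in when it is done.

Besides the shell and the picture viewer there is one more tool, called after "Emit:" as name(argument=value, ...) on one line, values as JSON. send_rows: Moves the arm, as the interface text tells. Its arguments: {"type":"object","properties":{"targets":{"type":"array"},"grip_force":{"type":"number"}},"required":["targets"]}

```bash
mkdir -p pics; cat > h.py <<'E'
import numpy as np,cv2
from scipy.spatial.transform import Rotation as R
from rig import r,cams
def grab(n,save=None):
    f=cams.grab_frame(n)
    if save: cv2.imwrite('pics/'+save,f['color'])
    return f
E
python3 - <<'E'
from h import *
for n in('scene','top'):
    f=grab(n,n+'0.png'); print(n,{k:np.round(v,4).tolist() if k!='color' else 0 for k,v in f.items()})
print(r.sense())
E
```

```text
scene {'color': 0, 'fx': 363.8182, 'fy': 363.8182, 'cx': 315.9161, 'cy': 200.99, 'xyz': [1214.609, -522.4141, 878.4258], 'attitude': [-2.2813, -0.0047, 0.9561]}
top {'color': 0, 'fx': 408.1767, 'fy': 408.1767, 'cx': 320.4374, 'cy': 195.315, 'xyz': [403.5692, 14.5114, 1170.5095], 'attitude': [-3.0815, 0.0068, -1.584]}
{'clock': 0.1, 'qpos': array([ 1.18662522e+00,  3.53578936e-01,  1.63406335e+00, -2.09425394e-06,
        1.15520013e+00, -2.40053388e-03]), 'qvel': array([-0.00042365, -0.00254982, -0.00289478, -0.00096757,  0.00043328,
       -0.00248446]), 'joint_efforts': array([ 2.85950427e-04, -6.06350756e+01, -3.42821431e+01, -1.35329510e-04,
        3.91382622e-03,  3.83316956e-05]), 'eef_pos': array([232.6924917 , 579.6053321 , 230.63518904]), 'tcp_rot': array([-3.14034288e+00, -1.08519636e-06,  2.75982292e+00]), 'contact_force': array([-0.64930763,  0.58690965,  0.33665764]), 'wrist_torque': array([-0.00363517,  0.03385336, -0.00566414]), 'grasp_force': 0.0, 'opening': 1.0000380481640507}
```

View pics/top0.png

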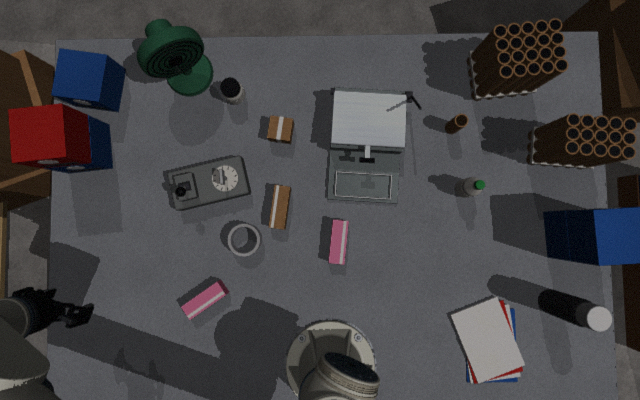

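View pics/scene0.png

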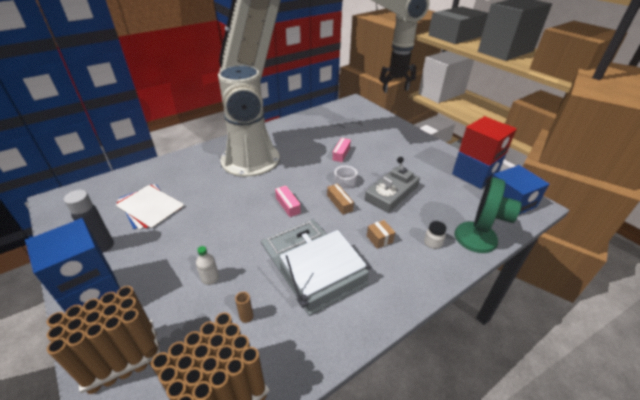

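The top view shows the carton candidates: brown long box at (280,207), pink look-alikes at (339,241) and (204,299), and the squat brown box at (281,129). The long brown box fits: it is brown, elongated, and has the paper strip along it. The lamp is at (367,145) with its tray at (363,186). The timer is at (207,183), with the dial at (225,178) and the ball at (181,191). I'll confirm all of this in one crop.

```bash
cat >> h.py <<'E'
def cast(f,uv,z):
    uv=np.atleast_2d(uv).astype(float)
    d=np.c_[(uv[:,0]-f['cx'])/f['fx'],(uv[:,1]-f['cy'])/f['fy'],np.ones(len(uv))]
    d=R.from_euler('xyz',f['attitude']).apply(d); o=np.array(f['xyz'])
    return o+d*((z-o[2])/d[:,2])[:,None]
def proj(f,P):
    q=R.from_euler('xyz',f['attitude']).inv().apply(np.atleast_2d(P)-np.array(f['xyz']))
    return np.c_[f['fx']*q[:,0]/q[:,2]+f['cx'],f['fy']*q[:,1]/q[:,2]+f['cy']]
E
python3 - <<'E'
from h import *
f=grab('top'); c=f['color']
cr=c[75:270,160:425]; cv2.imwrite('pics/crop1.png',cv2.resize(cr,None,fx=3,fy=3,interpolation=cv2.INTER_CUBIC))
hsv=cv2.cvtColor(c,cv2.COLOR_BGR2HSV)
m=cv2.inRange(hsv,(5,70,40),(22,255,255)); m=cv2.morphologyEx(m,cv2.MORPH_CLOSE,np.ones((7,7)))
for k in cv2.findContours(m,0,2)[0]:
    if cv2.contourArea(k)>150:
        b=cv2.minAreaRect(k)
        if 160<b[0][0]<480: print('brown',np.round(b[0]),np.round(b[1]),b[2],cast(f,cv2.boxPoints(b),44).round().tolist())
g=cv2.cvtColor(c,cv2.COLOR_BGR2GRAY)
for name,reg,lo in (('dial',(160,270,150,210),110),('lid',(320,420,80,170),120),('lip',(325,400,165,205),90)):
    x0,x1,y0,y1=reg; mm=np.zeros_like(g); mm[y0:y1,x0:x1]=(g[y0:y1,x0:x1]>lo)*255
    k=max(cv2.findContours(mm,0,2)[0],key=cv2.contourArea); b=cv2.minAreaRect(k)
    print(name,cv2.contourArea(k),b,cv2.boxPoints(b).round(1).tolist())
mm=np.zeros_like(g); mm[150:210,165:200]=(g[150:210,165:200]<28)*255
k=max(cv2.findContours(mm,0,2)[0],key=cv2.contourArea); print('ball',cv2.minEnclosingCircle(k))
E
```

```text
brown [279. 207.] [17. 44.] 7.594643592834473 [[386.0, 167.0, 44.0], [505.0, 150.0, 44.0], [498.0, 103.0, 44.0], [379.0, 120.0, 44.0]]
brown [280. 129.] [25. 25.] 9.462322235107422 [[631.0, 171.0, 44.0], [700.0, 159.0, 44.0], [687.0, 91.0, 44.0], [618.0, 103.0, 44.0]]
dial 267.5 ((226.6685333251953, 179.23033142089844), (20.245962142944336, 25.757951736450195), 32.0053825378418) [[211.3000030517578, 184.8000030517578], [224.89999389648438, 162.89999389648438], [242.10000610351562, 173.6999969482422], [228.39999389648438, 195.5]]
lid 3612.5 ((368.71881103515625, 124.85311889648438), (73.16841125488281, 64.623779296875), 3.4336302280426025) [[330.29998779296875, 154.89999389648438], [334.1000061035156, 90.4000015258789], [407.20001220703125, 94.80000305175781], [403.29998779296875, 159.3000030517578]]
lip 88.0 ((363.9917297363281, 184.65744018554688), (58.1826286315918, 26.121740341186523), 3.012787342071533) [[334.29998779296875, 196.1999969482422], [335.6000061035156, 170.10000610351562], [393.70001220703125, 173.10000610351562], [392.3999938964844, 199.1999969482422]]
ball ((180.0833282470703, 190.77777099609375), 5.228305339813232)
```

View pics/crop1.png

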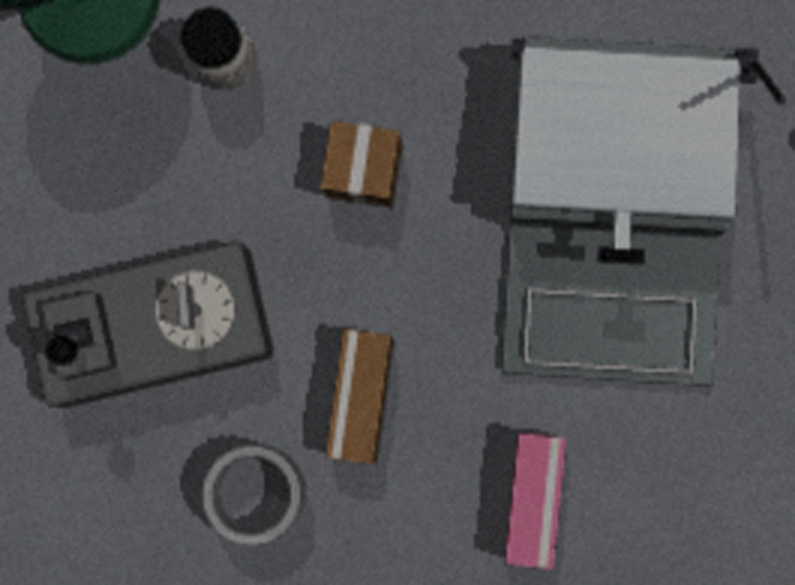

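The crop confirms it: the carton is the brown 120x44 box at crop (360,397), full image (280,207), with the squat box at crop (361,160). The lip corners are at crop (525,288), (697,297), (693,373) and (525,364). The handle bar is at (621,256), the ball at (62,351) and the dial centre at (196,309), with the key blade across it. The pink box at (537,500) stays put.

```bash
python3 - <<'E'
from h import *
f=grab('top'); s=grab('scene','scene1.png')
F=lambda *p:(np.array(p,float)+.5)/3-.5+[160,75]
lip=cast(f,F((525,288),(697,297),(693,373),(525,364)),18)
print('lip',lip.round(1).tolist(),[np.linalg.norm(lip[i]-lip[i-1]).round(1) for i in range(4)])
tc=lip.mean(0); v=lip[0]-lip[1]+lip[3]-lip[2]; yaw=np.arctan2(-v[0],v[1]); print('tray',tc,'yaw',yaw)
lx=np.array([np.cos(yaw),np.sin(yaw),0]); hin=tc+250*lx; hin[2]=60; print('hinge',hin)
base=cast(f,F((503,376),(712,384)),12);print('base front corners(12?)',base,(base-hin)@lx)
hp=F((621,256))
for t in np.arange(0,.3,.05):
    P=hin-lx*(190*np.cos(t)-0)+[0,0,190*np.sin(t)+6*np.cos(t)]; C=cast(f,hp,P[2])[0]
    print(round(t,2),P.round(1),(C-P)@lx, C.round(1))
ball=cast(f,[180.1,190.8],110)[0]; dial=cast(f,F((196,309)),52)[0]
print('ball',ball,'dial',dial)
tm=cast(f,F((15,290),(240,243),(272,352),(55,405)),50); print('timer top',tm.round(1).tolist(),tm.mean(0),[np.linalg.norm(tm[i]-tm[i-1]).round(1) for i in range(4)])
w=tm[0]-tm[1]+tm[3]-tm[2]; print('tyaw',np.arctan2(-w[0],w[1]))
print('carton z44',cast(f,F((343,330),(392,335),(377,463),(328,457)),44).round(1).tolist())
print('carton z0',cast(f,F((392,335),(377,463)),0).round(1).tolist())
a=s['color'][140:300,250:440]; cv2.imwrite('pics/crop2.png',cv2.resize(a,None,fx=4,fy=3.75,interpolation=cv2.INTER_CUBIC))
E
```

```text
lip [[542.5, -19.9, 18.0], [531.7, -182.3, 18.0], [459.8, -176.8, 18.0], [470.5, -18.8, 18.0]] [np.float64(72.0), np.float64(162.7), np.float64(72.0), np.float64(158.3)]
tray [501.11234403 -99.4500194   18.        ] yaw -0.06694822605551926
hinge [ 750.55229513 -116.17457595   60.        ]
base front corners(12?) [[ 459.72107967    2.00280163   12.        ]
 [ 449.46672684 -195.48132927   12.        ]] [-298.0855536  -295.10559662]
0.0 [ 561.  -103.5   66. ] 3.8669982904271665 [ 564.7 -106.1   66. ]
0.05 [ 561.2 -103.5   75.5] 2.179299647951991 [ 563.3 -105.    75.5]
0.1 [ 561.9 -103.5   84.9] 0.023210475828414404 [ 561.9 -104.    84.9]
0.15 [ 563.1 -103.6   94.3] -2.5958801258831103 [ 560.5 -103.    94.3]
0.2 [ 564.8 -103.7  103.6] -5.671425794674024 [ 559.2 -101.9  103.6]
0.25 [ 566.9 -103.9  112.8] -9.195739268085639 [ 557.9 -100.9  112.8]
ball [484.23054473 387.03361155 110.        ] dial [523.24170556 283.61661765  52.        ]
timer top [[543.4, 451.3, 50.0], [584.1, 243.5, 50.0], [482.8, 214.2, 50.0], [436.8, 413.5, 50.0]] [511.7876356  330.61445355  50.        ] [np.float64(113.1), np.float64(211.8), np.float64(105.4), np.float64(204.6)]
tyaw 0.20977917769012336
carton z44 [[502.7, 149.5, 44.0], [497.5, 104.3, 44.0], [379.8, 119.1, 44.0], [385.9, 164.1, 44.0]]
carton z0 [[501.1, 107.8, 0.0], [378.9, 123.2, 0.0]]
```

View pics/crop2.png

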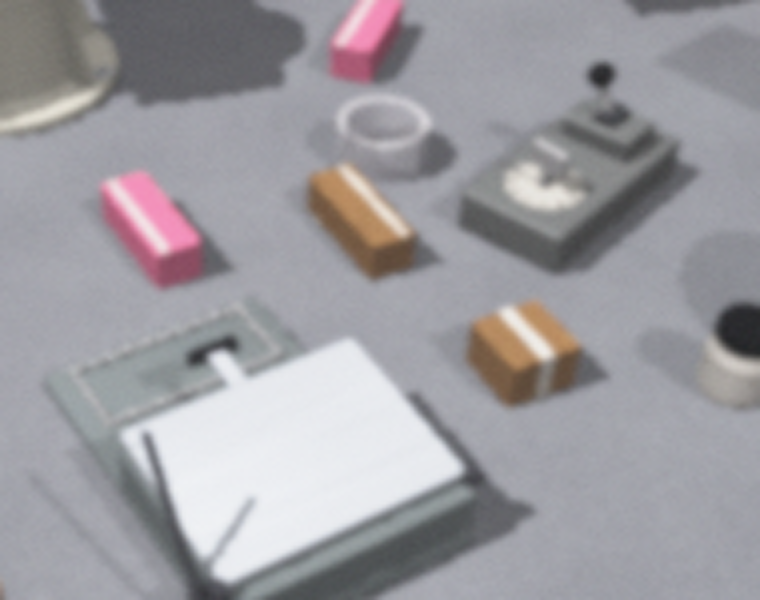

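```bash
cat >> h.py <<'E'
def tri(f1,p1,f2,p2):
    A=[];b=[]
    for f,p in((f1,p1),(f2,p2)):
        o=np.array(f['xyz']);d=cast(f,p,0)[0]-o;d/=np.linalg.norm(d);M=np.eye(3)-np.outer(d,d);A.append(M);b.append(M@o)
    x=np.linalg.lstsq(np.vstack(A),np.hstack(b),rcond=None)[0]
    return x.round(1),round(float(np.linalg.norm(np.vstack(A)@x-np.hstack(b))),1)
F1=lambda *p:(np.array(p,float)+.5)/3-.5+[160,75]
F2=lambda *p:np.array(p,float)/[4,3.75]+[249.6,139.6]
def rel(p,yaw):
    s=r.sense(); T=R.from_euler('xyz',s['tcp_rot']); t=R.from_euler('xyz',[np.pi,0,yaw])
    print('rel',(T.inv().apply(np.array(p)-s['eef_pos'])/1000).round(4).tolist(),(T.inv()*t).as_rotvec().round(4).tolist())
E
python3 - <<'E'
from h import *
f=grab('top'); s=grab('scene')
for n,a,b in(('handle',(621,256),(212,349)),('rodtip',(783,100),(148,435)),('ball',(62,351),(601,75)),('hinge rod base',(748,55),(208,592)),('traycorner',(525,364),(247,303)),('lipR',(693,373),(77,371))):
    print(n,tri(f,F1(a),s,F2(b)))
hin=np.array([750.55,-116.2,60]);lx=np.array([np.cos(-.067),np.sin(-.067),0]);ly=np.array([-lx[1],lx[0],0])
tip=hin-116*ly-65*lx+[0,0,112.6];print(tip,(proj(f,tip)-[160,75])*3,(proj(s,tip)-[249.6,139.6])*[4,3.75])
rel([562,-104,180],3.075)
E
```

```text
handle (array([ 561.3, -104.8,   85.1]), 1.5)
rodtip (array([ 677. , -230.2,  173. ]), 0.6)
ball (array([480.5, 382.5, 117.6]), 2.1)
hinge rod base (array([ 745. , -227.7,   71.2]), 4.7)
traycorner (array([472.2, -16.3,  17.9]), 4.4)
lipR (array([ 461.1, -175.3,   15.3]), 3.2)
[ 677.92965138 -227.58799292  172.6       ] [[778.2392268   97.84508737]] [[151.57096659 434.51961579]]
rel [-0.5603, -0.512, 0.0513] [-0.0003, -0.0001, -0.3152]
```

Triangulation agrees with the model: the handle is at (561,-105,85), so the lid is at about 0.1 rad. The rod tip comes out at z=173 against an expected 172.6. I'll move over the handle.

Emit:
send_rows(targets=[-0.56,-0.512,0.02,0,0,-0.315,0.2,-0.56,-0.512,0.02,0,0,-0.315,0.2,-0.56,-0.512,0.02,0,0,-0.315,0.2,-0.56,-0.512,0.02,0,0,-0.315,0.2,-0.56,-0.512,0.02,0,0,-0.315,0.2,-0.56,-0.512,0.02,0,0,-0.315,0.2,-0.56,-0.512,0.02,0,0,-0.315,0.2,-0.56,-0.512,0.02,0,0,-0.315,0.2,-0.56,-0.512,0.02,0,0,-0.315,0.2,-0.56,-0.512,0.02,0,0,-0.315,0.2,-0.56,-0.512,0.02,0,0,-0.315,0.2,-0.56,-0.512,0.02,0,0,-0.315,0.2])

```text
clock: 1.35
eef_pos: [450.1, 127.6, 218.4]
tcp_rot: [3.141, 0.001, 3.075]
contact_force: [0.5, 0.5, 0.1]
opening: 0.599
grasp_force: 0.0
```

```bash
python3 - <<'E'
from h import *
print(r.sense()['clock'],r.sense()['opening']);rel([561.5,-104.5,180],3.075)
E
```

```text
1.35 0.5986621783031927
rel [-0.1266, -0.2242, 0.0384] [0.0003, 0.0008, -0.0001]
```

Emit:
send_rows(targets=[-0.127,-0.224,0.038,0,0,0,0.4,-0.127,-0.224,0.038,0,0,0,0.4,-0.127,-0.224,0.038,0,0,0,0.4,-0.127,-0.224,0.038,0,0,0,0.4,-0.127,-0.224,0.038,0,0,0,0.4,-0.127,-0.224,0.038,0,0,0,0.4,-0.127,-0.224,0.038,0,0,0,0.4,-0.127,-0.224,0.038,0,0,0,0.4,-0.127,-0.224,0.038,0,0,0,0.4,-0.127,-0.224,0.038,0,0,0,0.4])

```text
clock: 2.18
eef_pos: [560.6, -101.4, 180.1]
tcp_rot: [3.141, -0.001, 3.075]
contact_force: [0.1, 0.7, -0.6]
opening: 0.702
grasp_force: 0.0
```

```bash
python3 - <<'E'
from h import *
print(r.sense()['eef_pos'],r.sense()['opening']);rel([561.3,-104.3,67],3.075)
w=grab('wrist','w1.png');print(w['xyz'],w['attitude'],proj(w,[[561.3,-104.3,85]]))
E
```

```text
[ 560.62232018 -101.35537684  180.10040737] 0.7017063758780504
rel [-0.001, -0.0029, 0.1131] [0.0005, -0.0008, 0.0001]
[494.32183609 -97.38926571 322.9340266 ] [2.87581083e+00 2.09490924e-05 1.50411113e+00] [[313.54973711 204.94808587]]
```

View pics/w1.png

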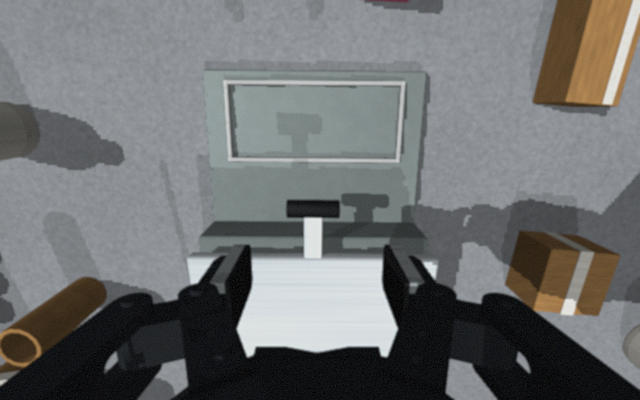

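The wrist view shows the handle bar at (313,208), against a predicted (313.5,205). It is centred between the fingers, so I'll descend and pinch.

Emit:
send_rows(targets=[-0.001,-0.003,0.04,0,0,0,0.4,-0.001,-0.003,0.08,0,0,0,0.4,-0.001,-0.003,0.113,0,0,0,0.4,-0.001,-0.003,0.113,0,0,0,0.4,-0.001,-0.003,0.113,0,0,0,-0.3,-0.001,-0.003,0.113,0,0,0,-0.3,-0.001,-0.003,0.113,0,0,0,-0.3,-0.001,-0.003,0.113,0,0,0,-0.3,-0.001,-0.003,0.113,0,0,0,-0.3,-0.001,-0.003,0.113,0,0,0,-0.3], grip_force=40)

```text
clock: 3.07
eef_pos: [562.7, -104.7, 69.0]
tcp_rot: [3.141, 0.002, 3.075]
contact_force: [-1.2, 6.6, 0.1]
opening: 0.456
grasp_force: 41.3
```

```bash
python3 - <<'E'
from h import *
lx=np.array([np.cos(-.067),np.sin(-.067),0]);h=lambda t:-lx*(190*np.cos(t)-6*np.sin(t))+[0,0,190*np.sin(t)+6*np.cos(t)]
s=r.sense();T=R.from_euler('xyz',s['tcp_rot'])
for t in np.linspace(.1,np.pi/3,13): print(round(t,3),(T.inv().apply(h(t)-h(.1))/1000).round(4).tolist())
E
```

```text
0.1 [0.0, 0.0, 0.0]
0.179 [-0.0026, 0.0, -0.0148]
0.258 [-0.0063, 0.0, -0.0293]
0.337 [-0.0112, 0.0, -0.0435]
0.416 [-0.0172, 0.0, -0.0573]
0.495 [-0.0242, 0.0, -0.0705]
0.574 [-0.0323, 0.0001, -0.0831]
0.653 [-0.0413, 0.0001, -0.0951]
0.731 [-0.0513, 0.0001, -0.1063]
0.81 [-0.0621, 0.0001, -0.1167]
0.889 [-0.0737, 0.0001, -0.1263]
0.968 [-0.086, 0.0001, -0.1348]
1.047 [-0.0989, 0.0001, -0.1424]
```

Emit:
send_rows(targets=[-0.003,0,-0.015,0,0,0,-0.3,-0.006,0,-0.029,0,0,0,-0.3,-0.011,0,-0.0435,0,0,0,-0.3,-0.017,0,-0.057,0,0,0,-0.3,-0.024,0,-0.0705,0,0,0,-0.3,-0.032,0,-0.083,0,0,0,-0.3,-0.041,0,-0.095,0,0,0,-0.3,-0.051,0,-0.106,0,0,0,-0.3,-0.062,0,-0.117,0,0,0,-0.3,-0.074,0,-0.126,0,0,0,-0.3,-0.086,0,-0.135,0,0,0,-0.3,-0.099,0,-0.1425,0,0,0,-0.3])

```text
clock: 4.07
eef_pos: [660.0, -111.9, 211.4]
tcp_rot: [3.142, -0.002, 3.075]
contact_force: [-4.9, 1.0, -3.7]
opening: 0.456
grasp_force: 41.9
```

Emit:
send_rows(targets=[0,0,0,0,0,0,-0.3,0,0,0,0,0,0,-0.3,0,0,0,0,0,0,-0.3])

```text
clock: 4.32
eef_pos: [661.6, -112.0, 212.0]
tcp_rot: [-3.142, 0.004, 3.075]
contact_force: [-1.4, 2.0, 6.5]
opening: 0.455
grasp_force: 45.3
```

```bash
python3 - <<'E'
from h import *
s=r.sense();g=s['eef_pos'];print(g)
f=grab('top');c=grab('scene')
hin=np.array([750.55,-116.2,60]);lx=np.array([np.cos(-.067),np.sin(-.067),0])
# predicted bar position for several lid angles
for d in(55,60,65):
    t=np.radians(d);P=hin-lx*(190*np.cos(t)-6*np.sin(t))+[0,0,190*np.sin(t)+6*np.cos(t)];print(d,P.round(1),proj(f,P),proj(c,P))
cv2.imwrite('pics/c3.png',cv2.resize(c['color'][150:310,220:410],None,fx=4,fy=3.75,interpolation=cv2.INTER_CUBIC))
E
```

```text
[ 661.60513296 -111.98492508  212.03395838]
55 [ 646.7 -109.2  219.1] [[374.21033334 115.98326019]] [[318.53509307 216.82171533]]
60 [ 660.9 -110.2  227.5] [[374.94053937 109.06631759]] [[321.44203698 217.66292927]]
65 [ 675.9 -111.2  234.7] [[375.62552572 101.90761363]] [[324.57357311 219.04900363]]
```

View pics/c3.png

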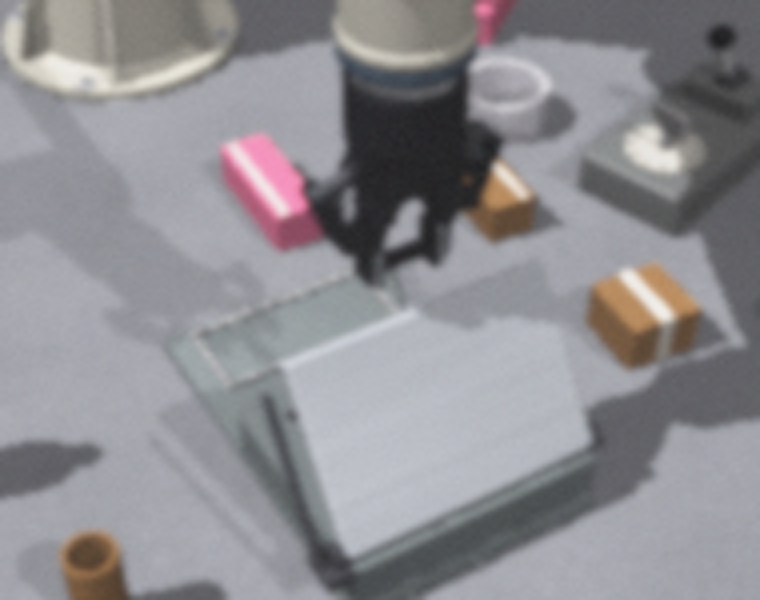

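The lid is now in line with the rod: the edge from (285,370) to (345,555) runs parallel to the rod from (270,400) to (325,580). The TCP also matches the 60° prediction within 1 mm. I'll release, rise and go to the carton.

Emit:
send_rows(targets=[0,0,0,0,0,0,0.3,0,0,0,0,0,0,0.3,0,0,0,0,0,0,0.3,0,0,0,0,0,0,0.3,0,0,-0.02,0,0,0,0.5,0,0,-0.05,0,0,0,0.5,0,0,-0.08,0,0,0,0.7,0,0,-0.08,0,0,0,0.7])

```text
clock: 5.08
eef_pos: [663.6, -112.6, 296.2]
tcp_rot: [-3.141, 0.009, 3.075]
contact_force: [0.6, 0.2, 0.4]
opening: 0.852
grasp_force: 0.0
```

```bash
python3 - <<'E'
from h import *
rel([442,135,190],3.017)
E
```

```text
rel [0.2385, 0.2324, 0.1038] [-0.0008, 0.009, 0.0578]
```

Emit:
send_rows(targets=[0.24,0.232,0.104,0,0.006,0.058,0.8,0.24,0.232,0.104,0,0.006,0.058,0.8,0.24,0.232,0.104,0,0.006,0.058,0.8,0.24,0.232,0.104,0,0.006,0.058,0.8,0.24,0.232,0.104,0,0.006,0.058,0.8,0.24,0.232,0.104,0,0.006,0.058,0.8,0.24,0.232,0.104,0,0.006,0.058,0.8,0.24,0.232,0.104,0,0.006,0.058,0.8,0.24,0.232,0.104,0,0.006,0.058,0.8,0.24,0.232,0.104,0,0.006,0.058,0.8,0.24,0.232,0.104,0,0.006,0.058,0.8,0.24,0.232,0.104,0,0.006,0.058,0.8])

```text
clock: 6.08
eef_pos: [438.0, 135.3, 186.1]
tcp_rot: [3.141, -0.004, 3.017]
contact_force: [-0.3, -0.2, -0.6]
opening: 0.897
grasp_force: 0.0
```

```bash
python3 - <<'E'
from h import *
rel([442,135,190],3.017)
w=grab('wrist','w2.png'); f=grab('top','t2.png'); c=grab('scene','s2.png')
hsv=cv2.cvtColor(w['color'],cv2.COLOR_BGR2HSV)
m=cv2.inRange(hsv,(5,70,40),(22,255,255)); m=cv2.morphologyEx(m,cv2.MORPH_CLOSE,np.ones((5,5)))
for k in cv2.findContours(m,0,2)[0]:
    if cv2.contourArea(k)>2000: print(cv2.approxPolyDP(k,6,True)[:,0].tolist())
P=[]
for x,y in((60,22),(60,-22),(-60,-22),(-60,22)): P.append(np.r_[R.from_euler('z',-.125).apply([x,y,0])[:2]+[442,135],44])
print(proj(w,P).round().tolist())
g=cv2.cvtColor(f['color'],cv2.COLOR_BGR2GRAY)
a=np.vstack([cv2.resize(w['color'],(480,300)),cv2.resize(np.hstack([f['color'][70:190,310:430],c['color'][170:290,250:370]]),(480,240))]);cv2.imwrite('pics/m2.png',a)
E
```

```text
rel [-0.004, 0.0003, -0.0039] [0.0001, -0.0045, 0.0001]
[[298, 126], [294, 256], [324, 257], [328, 129], [338, 128], [338, 257], [345, 130]]
[[341.0, 257.0], [294.0, 257.0], [292.0, 126.0], [344.0, 126.0]]
```

View pics/m2.png

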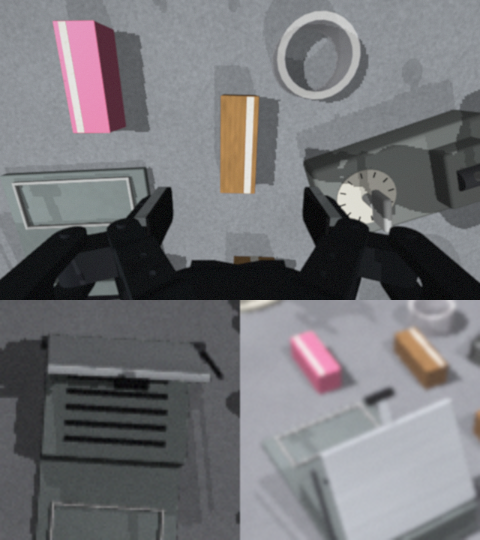

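The wrist view shows the carton at mosaic (240,145), where predicted. The handle bar is now clear of the arm in the top view near (376,111) and the scene view near (319,218). I'll measure the lid angle precisely.

```bash
cat > lid.py <<'E'
from h import *
f=grab('top');c=grab('scene')
def dark(img,x0,x1,y0,y1):
    g=cv2.cvtColor(img['color'],cv2.COLOR_BGR2GRAY).astype(float)[y0:y1,x0:x1]
    return g
g=cv2.cvtColor(f['color'],cv2.COLOR_BGR2GRAY); h=cv2.cvtColor(c['color'],cv2.COLOR_BGR2GRAY)
def cent(g,x0,x1,y0,y1,t):
    m=np.zeros_like(g);m[y0:y1,x0:x1]=(g[y0:y1,x0:x1]<t)*255
    k=max(cv2.findContours(m,0,2)[0],key=cv2.contourArea);b=cv2.minAreaRect(k);print(b);return b[0]
a=cent(g,362,390,104,115,35);b=cent(h,300,340,205,232,60)
P,e=tri(f,a,c,b);print(P,e)
hin=np.array([750.55,-116.2,60]);lx=np.array([np.cos(-.067),np.sin(-.067),0])
d=P-hin;print('angle',np.degrees(np.arctan2(d[2],-d@lx)-np.arctan2(6,190)),np.hypot(d[2],d@lx))
# rod direction and lid edge in scene
cv2.imwrite('pics/rod.png',cv2.resize(c['color'][205:300,265:360],(760,600),interpolation=cv2.INTER_CUBIC))
E
python3 lid.py
```

```text
((375.5, 111.0), (27.0, 6.0), 0.0)
((319.21136474609375, 217.8505096435547), (2.335296154022217, 12.082619667053223), 66.03751373291016)
[ 656.4 -112.7  224.8] 1.6
angle 58.44594552431103 189.80940372457712
```

View pics/rod.png

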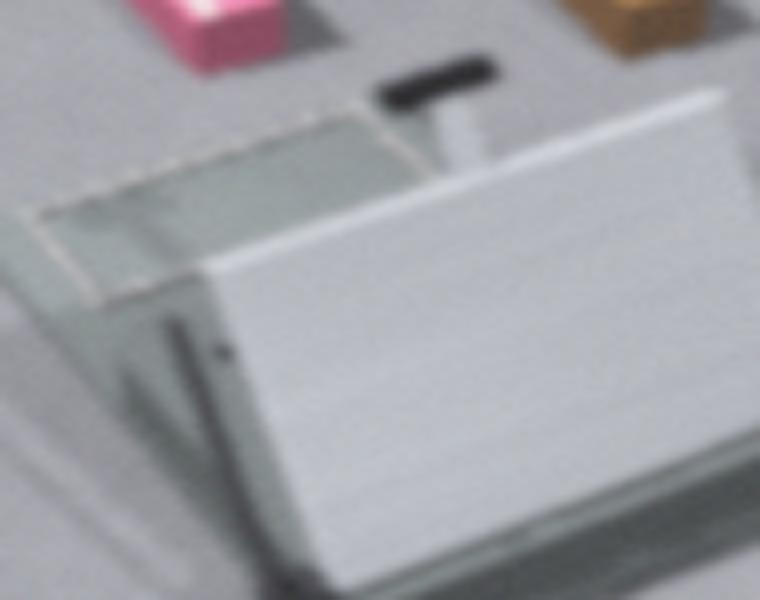

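The rod runs from (280,580) to (178,325), slope 0.400, and the lid edge from (335,585) to (212,275), slope 0.397, so they are parallel. The lid is at about 59° and I'll check how sensitive that slope is. Next, the carton.

```bash
python3 - <<'E'
from h import *
print(r.sense()['tcp_rot'],r.sense()['eef_pos']);rel([442,135,13],3.017)
c=grab('scene')
hin=np.array([750.55,-116.2,60]);lx=np.array([np.cos(-.067),np.sin(-.067),0]);ly=np.array([-lx[1],lx[0],0])
for d in(56,58,60,62):
    t=np.radians(d);p=lambda l,n,y:hin+y*ly-lx*(l*np.cos(t)-n*np.sin(t))+[0,0,l*np.sin(t)+n*np.cos(t)]
    a,b=(proj(c,[p(0,12,-100),p(150,12,-100)])-[265,205])*[8,6.316];print(d,a.round(),b.round(),(b-a)[0]/(b-a)[1])
E
```

```text
[-3.14154572 -0.00547202  3.01548687] [437.63910409 134.83396907 185.81162812]
rel [-0.0053, 0.0007, 0.1728] [-0.0, -0.0055, -0.0015]
56 [347. 592.] [209. 258.] 0.4129570626761977
58 [347. 593.] [215. 261.] 0.39672484109909445
60 [347. 594.] [222. 265.] 0.38008472563573015
62 [348. 595.] [229. 269.] 0.36297823365215875
```

The rod's own tip is biased by about the same amount as the lid edge, so the lid is within about 1° of it. I'll keep it and descend on the carton.

Emit:
send_rows(targets=[-0.005,0.0005,0.03,0,-0.005,0,0.8,-0.005,0.0005,0.07,0,-0.005,0,0.8,-0.005,0.0005,0.11,0,-0.005,0,0.8,-0.005,0.0005,0.145,0,-0.005,0,0.8,-0.005,0.0005,0.173,0,-0.005,0,0.8,-0.005,0.0005,0.173,0,-0.005,0,0.8,-0.005,0.0005,0.173,0,-0.005,0,0,-0.005,0.0005,0.173,0,-0.005,0,-0.2,-0.005,0.0005,0.173,0,-0.005,0,-0.2,-0.005,0.0005,0.173,0,-0.005,0,-0.2,-0.005,0.0005,0.173,0,-0.005,0,-0.2,-0.005,0.0005,0.173,0,-0.005,0,-0.2], grip_force=25)

```text
clock: 7.38
eef_pos: [442.5, 135.8, 14.5]
tcp_rot: [3.14, 0.003, 3.017]
contact_force: [-0.1, -1.1, 11.0]
opening: 0.512
grasp_force: 26.6
```

Emit:
send_rows(targets=[0,0,0,0,0,0,-0.2,0,0,0,0,0,0,-0.2,0,0,-0.01,0,0,0,-0.2,0,0,-0.03,0,0,0,-0.2,0,0,-0.06,0,0,0,-0.2,0,0,-0.1,0,0,0,-0.2,0,0,-0.13,0,0,0,-0.2,0,0,-0.15,0,0,0,-0.2,0,0,-0.15,0,0,0,-0.2,0,0,-0.15,0,0,0,-0.2])

```text
clock: 8.22
eef_pos: [441.7, 135.7, 164.5]
tcp_rot: [3.14, 0.003, 3.017]
contact_force: [0.2, 0.9, -1.6]
opening: 0.509
grasp_force: 25.9
```

```bash
python3 - <<'E'
from h import *
s=r.sense();print(s['qpos'],s['contact_force']);rel([501,-99.5,164],1.504)
w=grab('wrist')
hsv=cv2.cvtColor(w['color'],cv2.COLOR_BGR2HSV)
m=cv2.inRange(hsv,(5,70,40),(22,255,255))
for k in cv2.findContours(m,0,2)[0]:
    if cv2.contourArea(k)>1000: print(cv2.minAreaRect(k), cv2.approxPolyDP(k,6,True)[:,0].tolist())
p=s['eef_pos']; P=[]
for z in(31,-13):
  for x,y in((60,22),(60,-22),(-60,-22),(-60,22)): P.append(R.from_euler('z',s['tcp_rot'][2]+np.pi).apply([x,y,0])+p+[0,0,z])
print(proj(w,P).round().tolist())
E
```

```text
[ 2.94505661e-01  1.81953431e-01  2.03838395e+00  3.52825708e-04
  9.18220651e-01 -1.15171489e+00] [ 0.15810854  0.89667274 -1.63350277]
rel [-0.0881, -0.226, 0.0004] [0.0032, 0.001, 1.5128]
((320.0, 241.5), (223.0, 126.0), 90.0) [[258, 135], [263, 347], [334, 350], [342, 141], [368, 140], [356, 342], [368, 347], [383, 138], [330, 130]]
[[369.0, 417.0], [267.0, 417.0], [252.0, 133.0], [384.0, 133.0], [357.0, 346.0], [278.0, 346.0], [270.0, 127.0], [365.0, 127.0]]
```

Emit:
send_rows(targets=[-0.008,-0.019,0,0,0,0.12,-0.2,-0.016,-0.038,0,0,0,0.24,-0.2,-0.024,-0.057,0,0,0,0.36,-0.2,-0.032,-0.076,0,0,0,0.48,-0.2,-0.04,-0.095,0,0,0,0.6,-0.2,-0.048,-0.115,0,0,0,0.72,-0.2,-0.056,-0.135,0,0,0,0.84,-0.2,-0.064,-0.155,0,0,0,0.96,-0.2,-0.072,-0.175,0,0,0,1.08,-0.2,-0.08,-0.195,0,0,0,1.2,-0.2,-0.088,-0.215,0,0,0,1.32,-0.2,-0.088,-0.226,0,0,0,1.44,-0.2])

```text
clock: 9.27
eef_pos: [500.2, -101.6, 160.9]
tcp_rot: [-3.139, 0.0, 1.57]
contact_force: [0.8, -0.6, -1.2]
opening: 0.514
grasp_force: 25.8
```

Emit:
send_rows(targets=[0,0,0,0,0,0.073,-0.2,0,0,0,0,0,0.073,-0.2,0,0,0,0,0,0.073,-0.2])

```text
clock: 9.52
eef_pos: [499.2, -99.6, 161.2]
tcp_rot: [-3.138, -0.0, 1.506]
contact_force: [-0.0, -0.6, -1.0]
opening: 0.511
grasp_force: 25.8
```

```bash
python3 - <<'E'
from h import *
rel([501,-99.5,70],1.504);w=grab('wrist','w3.png'); print(proj(w,cast(w,[0,0],0)))
tc=np.array([501.1,-99.45,18])
print(proj(w,[tc+R.from_euler('z',-.067).apply([x,y,0]) for x,y in((36,80),(36,-80),(-36,-80),(-36,80))]).round())
E
```

```text
rel [0.0002, 0.0022, 0.0912] [-0.0037, -0.0004, 0.0019]
[[-5.68434189e-14  0.00000000e+00]]
[[363.  94.]
 [357. 270.]
 [282. 270.]
 [276.  94.]]
```

View pics/w3.png

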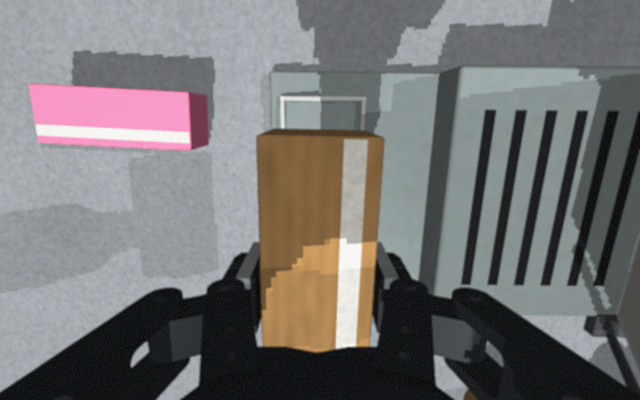

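The lip shows at (280–365, 97), centred at 322.7 px against a predicted 319.5. That puts the tray about 2 mm farther in +x, well inside the 10 mm clearance. I'll lower the carton gently.

Emit:
send_rows(targets=[0,0.0035,0.03,-0.0037,0,0.002,-0.2,0,0.0035,0.06,-0.0037,0,0.002,-0.2,0,0.0035,0.085,-0.0037,0,0.002,-0.2,0,0.0035,0.105,-0.0037,0,0.002,-0.2,0,0.0035,0.115,-0.0037,0,0.002,-0.2,0,0.0035,0.122,-0.0037,0,0.002,-0.2,0,0.0035,0.127,-0.0037,0,0.002,-0.2,0,0.0035,0.13,-0.0037,0,0.002,-0.2,0,0.0035,0.132,-0.0037,0,0.002,-0.2,0,0.0035,0.132,-0.0037,0,0.002,-0.2,0,0.0035,0.132,-0.0037,0,0.002,-0.2])

```text
clock: 10.48
eef_pos: [504.1, -100.1, 31.2]
tcp_rot: [3.138, 0.0, 1.502]
contact_force: [-0.2, -0.2, -1.4]
opening: 0.511
grasp_force: 25.9
```

Emit:
send_rows(targets=[0,-0.001,0.001,0,0,0,-0.2,0,-0.001,0.002,0,0,0,-0.2,0,-0.001,0.003,0,0,0,-0.2,0,-0.001,0.004,0,0,0,-0.2,0,-0.001,0.004,0,0,0,-0.2])

```text
clock: 10.9
eef_pos: [502.7, -100.0, 26.6]
tcp_rot: [3.139, 0.0, 1.502]
contact_force: [0.0, -0.3, 0.0]
opening: 0.51
grasp_force: 26.0
```

Emit:
send_rows(targets=[0,0,0.0005,0,0,0,-0.2,0,0,0.001,0,0,0,-0.2,0,0,0.001,0,0,0,-0.2])

```text
clock: 11.15
eef_pos: [502.7, -100.0, 26.5]
tcp_rot: [3.139, 0.0, 1.502]
contact_force: [-3.5, 1.1, 14.8]
opening: 0.515
grasp_force: 27.6
```

Emit:
send_rows(targets=[0,0,0,0,0,0,0.1,0,0,0,0,0,0,0.2,0,0,0,0,0,0,0.3,0,0,0,0,0,0,0.3,0,0,-0.01,0,0,0,0.3,0,0,-0.04,0,0,0,0.4,0,0,-0.08,0,0,0,0.4,0,0,-0.12,0,0,0,0.4,0,0,-0.16,0,0,0,0.4,0,0,-0.17,0,0,0,0.4,0,0,-0.17,0,0,0,0.4])

```text
clock: 12.07
eef_pos: [504.4, -100.4, 199.8]
tcp_rot: [3.132, 0.001, 1.502]
contact_force: [-0.2, 0.3, 0.2]
opening: 0.702
grasp_force: 0.0
```

```bash
python3 - <<'E'
from h import *
rel([522.5,282,200],1.78)
w=grab('wrist','w4.png');s=grab('scene')
hsv=cv2.cvtColor(w['color'],cv2.COLOR_BGR2HSV)
m=cv2.inRange(hsv,(5,70,40),(22,255,255));m=cv2.morphologyEx(m,cv2.MORPH_CLOSE,np.ones((25,25)))
for k in cv2.findContours(m,0,2)[0]:
    if cv2.contourArea(k)>2000:
        b=cv2.minAreaRect(k); print(cast(w,cv2.boxPoints(b),56).round(1).tolist())
tc=np.array([501.1,-99.45,18])
print('carton should lie within',[ (tc+R.from_euler('z',-.067).apply([x,y,0])).round(0).tolist() for x,y in((32,76),(32,-76),(-32,-76),(-32,76))])
a=np.hstack([cv2.resize(w['color'],(480,300)),cv2.resize(s['color'][190:310,230:360],(320,300))]);cv2.imwrite('pics/m4.png',a)
E
```

```text
rel [0.3827, -0.0083, -0.0007] [0.0098, 0.0025, -0.2782]
[[486.5, -39.5, 56.0], [529.6, -42.5, 56.0], [523.6, -161.5, 56.0], [475.6, -158.0, 56.0]]
carton should lie within [[538.0, -26.0, 18.0], [528.0, -177.0, 18.0], [464.0, -173.0, 18.0], [474.0, -21.0, 18.0]]
```

View pics/m4.png

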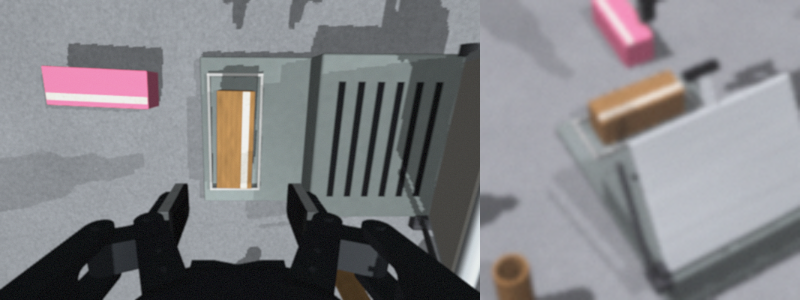

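The carton lies flat at mosaic (235,140), inside the lip rectangle (207–262, 73–188), and the measured corners agree. The lid still stands by the rod. On to the key. I've used all 10 picture views, so it's numbers from here.

Emit:
send_rows(targets=[0.032,-0.001,0,0.01,0,-0.12,0.4,0.064,-0.001,0,0.01,0,-0.24,0.4,0.096,-0.002,0,0.01,0,-0.36,0.4,0.128,-0.003,0,0.01,0,-0.48,0.4,0.16,-0.003,0,0.01,0,-0.6,0.4,0.192,-0.004,0,0.01,0,-0.72,0.4,0.224,-0.005,0,0.01,0,-0.84,0.4,0.256,-0.006,0,0.01,0,-0.96,0.4,0.288,-0.006,0,0.01,0,-1.08,0.4,0.32,-0.007,0,0.01,0,-1.2,0.4,0.352,-0.008,0,0.01,0,-1.32,0.4,0.383,-0.008,0,0.01,0,-1.44,0.4])

```text
clock: 13.17
eef_pos: [519.0, 283.9, 192.9]
tcp_rot: [-3.132, -0.007, 2.948]
contact_force: [0.3, 0.2, 0.0]
opening: 0.704
grasp_force: 0.0
```

Emit:
send_rows(targets=[0,0,0,0,0,-0.12,0.4,0,0,0,0,0,-0.24,0.4,0,0,0,0,0,-0.34,0.4,0,0,0,0,0,-0.34,0.4,0,0,0,0,0,-0.34,0.4])

```text
clock: 13.58
eef_pos: [519.6, 282.3, 193.6]
tcp_rot: [-3.135, -0.008, -3.005]
contact_force: [-1.2, 0.6, -0.8]
opening: 0.698
grasp_force: 0.0
```

```bash
python3 - <<'E'
from h import *
s=r.sense();print(s['qpos'])
w=grab('wrist');g=cv2.cvtColor(w['color'],cv2.COLOR_BGR2GRAY)
k=proj(w,[[522.5,282,98],[522.5,282,52]]);print('pred top,dial',k.round(1).tolist())
hsv=cv2.cvtColor(w['color'],cv2.COLOR_BGR2HSV)
x,y=k[1].astype(int);x0,y0=x-60,y-60
sub=g[y0:y0+120,x0:x0+120]
print(sub[::5,::5])
print('range',x0,y0)
lines=cv2.createLineSegmentDetector().detect(sub)[0]
for l in lines[:,0]:
    L=np.hypot(l[2]-l[0],l[3]-l[1])
    if L>18: 
        p=cast(w,[[l[0]+x0,l[1]+y0],[l[2]+x0,l[3]+y0]],98);d=p[1]-p[0]
        print((l+[x0,y0,x0,y0]).round(),p[:,:2].round().tolist(),round(np.linalg.norm(d)),round(float(np.arctan(d[1]/d[0])),3))
E
```

```text
[ 0.49681486  0.34477062  1.73616619 -0.00337551  1.07070416 -1.20942995]
pred top,dial [[317.4, 208.4], [317.6, 194.2]]
[[157 149 131 127 109 104  85  76  74  79  80  90 100 103 110 120 119 122
  124 128 129 129 132 135]
 [110  98 107 109 115 118 123 126 127 128 133 136 122 123 136 141 139 138
  140 139 138 139 140 137]
 [135 138 141 141 139 140 141 142 140 143 141 140 124 122 140 139 139 138
  138 137 138 138 139 136]
 [138 146 142 143 142 140 140 143 140 141 142 136 126 124 136 140 139 139
  140 139 138 136 139 138]
 [135 143 142 141 141 142 141 139 141 141 140 128 123 122 138 138 137 139
  140 136 140 139 137 136]
 [129 142 147 140 142 141 141 138 135 176 221 212 174 199 224 222 149 135
  139 135 138 135 134 136]
 [128 141 140 139 141 139 142 149 217 225 225 202 143 201 223 214 221 217
  134 138 136 135 134 138]
 [126 142 140 139 142 141 146 224 217 213 223 221 197 199 223 167 224 224
  223 134 137 138 136 138]
 [123 142 144 141 139 135 224 222 221 221 223 208 200 202 222 222 222 221
  221 208 137 135 135 136]
 [120 143 143 141 139 183 216 223 224 222 222 201 158 131 225 224 223 
[... 1788 characters left out ...]
0. 283. 215.] [[512.0, 250.0], [531.0, 257.0]] 20 0.318
[291. 163. 277. 188.] [[491.0, 259.0], [511.0, 250.0]] 22 -0.395
[311. 210. 313. 184.] [[524.0, 278.0], [505.0, 276.0]] 19 0.079
[343. 227. 357. 211.] [[535.0, 303.0], [520.0, 312.0]] 17 -0.528
[320. 231. 324. 188.] [[540.0, 286.0], [507.0, 285.0]] 34 0.048
[316. 188. 314. 230.] [[507.0, 279.0], [540.0, 282.0]] 33 0.091
[311. 231. 312. 211.] [[541.0, 280.0], [525.0, 278.0]] 16 0.084
[320. 135. 257. 141.] [[468.0, 276.0], [478.0, 232.0]] 45 -1.339
[375. 246. 283. 253.] [[546.0, 331.0], [562.0, 260.0]] 73 -1.349
[265. 248. 257. 186.] [[560.0, 246.0], [512.0, 235.0]] 50 0.223
[271. 251. 375. 242.] [[562.0, 251.0], [544.0, 330.0]] 81 -1.346
```

```bash
python3 - <<'E'
from h import *
s=r.sense();print(s['eef_pos'],s['tcp_rot']);rel([522.5,282.7,69],np.pi+.07)
E
```

```text
[519.87775308 282.30084716 193.98267931] [-3.13554386 -0.00768464 -3.00508749]
rel [-0.0036, 0.0008, 0.125] [-0.0063, -0.0075, 0.0665]
```

Emit:
send_rows(targets=[-0.0035,0.001,0.02,-0.006,-0.0075,0.066,0.4,-0.0035,0.001,0.05,-0.006,-0.0075,0.066,0.4,-0.0035,0.001,0.085,-0.006,-0.0075,0.066,0.4,-0.0035,0.001,0.11,-0.006,-0.0075,0.066,0.4,-0.0035,0.001,0.125,-0.006,-0.0075,0.066,0.4,-0.0035,0.001,0.125,-0.006,-0.0075,0.066,0.4,-0.0035,0.001,0.125,-0.006,-0.0075,0.066,0.4])

```text
clock: 14.22
eef_pos: [522.7, 282.9, 69.6]
tcp_rot: [-3.141, 0.0, -3.07]
contact_force: [-0.3, 0.0, 0.0]
opening: 0.701
grasp_force: 0.0
```

Emit:
send_rows(targets=[0,0,0,0,0,0,0,0,0,0,0,0,0,-0.4,0,0,0,0,0,0,-0.9,0,0,0,0,0,0,-0.9,0,0,0,0,0,0,-0.9,0,0,0,0,0,0,-0.9,0,0,0,0,0,0,-0.9,0,0,0,0,0,0,-0.9,0,0,0,0,0,0,-0.9,0,0,0,0,0,0,-0.9], grip_force=50)

```text
clock: 15.05
eef_pos: [523.9, 284.0, 71.6]
tcp_rot: [3.14, 0.004, -3.068]
contact_force: [-1.3, 0.2, 5.2]
opening: 0.097
grasp_force: 62.0
```

```bash
python3 -c "
from h import *
s=r.sense();print(s['eef_pos'],s['tcp_rot'],s['wrist_torque'],s['contact_force'])"
```

```text
[523.9150121  283.9505436   71.64971491] [ 3.13994796  0.00389028 -3.06760825] [ 0.03155347  0.16761928 -0.03773945] [-1.25342967  0.23609556  5.19996119]
```

Emit:
send_rows(targets=[0,0,0,0,0,0.12,-0.9,0,0,0,0,0,0.24,-0.9,0,0,0,0,0,0.36,-0.9,0,0,0,0,0,0.48,-0.9,0,0,0,0,0,0.6,-0.9,0,0,0,0,0,0.72,-0.9,0,0,0,0,0,0.84,-0.9,0,0,0,0,0,0.96,-0.9,0,0,0,0,0,1.08,-0.9,0,0,0,0,0,1.2,-0.9,0,0,0,0,0,1.32,-0.9,0,0,0,0,0,1.4,-0.9])

```text
clock: 16.05
eef_pos: [523.9, 283.9, 71.7]
tcp_rot: [3.138, -0.001, 1.81]
contact_force: [-0.7, 0.4, 6.4]
opening: 0.096
grasp_force: 62.2
```

```bash
python3 -c "
from h import *
s=r.sense();print(s['qpos'],s['wrist_torque'],s['contact_force'])"
```

```text
[ 4.94205137e-01  4.98169512e-01  1.81938796e+00 -3.57416033e-04
  8.19916364e-01  2.55735543e-01] [-0.13336675  0.20662412  0.14278981] [-0.69264219  0.4409263   6.35799818]
```

Emit:
send_rows(targets=[0,0,0,0,0,0.12,-0.9,0,0,0,0,0,0.24,-0.9,0,0,0,0,0,0.36,-0.9,0,0,0,0,0,0.48,-0.9,0,0,0,0,0,0.6,-0.9,0,0,0,0,0,0.72,-0.9,0,0,0,0,0,0.84,-0.9,0,0,0,0,0,0.94,-0.9,0,0,0,0,0,1,-0.9,0,0,0,0,0,1.05,-0.9,0,0,0,0,0,1.05,-0.9])

```text
clock: 16.97
eef_pos: [523.8, 283.9, 71.7]
tcp_rot: [3.14, -0.004, 0.763]
contact_force: [-0.0, 0.5, 5.4]
opening: 0.095
grasp_force: 62.3
```

```bash
cat > t.py <<'E'
from h import *
s=r.sense();print(s['qpos'][5],s['tcp_rot'],s['wrist_torque'],s['contact_force'],s['joint_efforts'][5])
E
python3 t.py
```

```text
1.302645991785996 [ 3.14037624 -0.00376418  0.7625196 ] [-0.1497939   0.31196232 -0.04796493] [-0.01628434  0.50811885  5.43879618] 0.8626945875585079
```

Emit:
send_rows(targets=[0,0,0,0,0,0.04,-0.9,0,0,0,0,0,0.08,-0.9,0,0,0,0,0,0.08,-0.9])

```text
clock: 17.22
eef_pos: [523.9, 283.9, 71.7]
tcp_rot: [3.141, -0.004, 0.683]
contact_force: [-1.1, -0.3, 5.7]
opening: 0.095
grasp_force: 62.3
```

```bash
python3 t.py
```

```text
1.3818865697158704 [ 3.14066841 -0.00391744  0.68332021] [-0.10824752  0.3832431  -0.07066655] [-1.09844655 -0.26585982  5.66221821] 0.6337238475680351
```

Emit:
send_rows(targets=[0,0,0,0,0,0.04,-0.9,0,0,0,0,0,0.08,-0.9,0,0,0,0,0,0.08,-0.9])

```text
clock: 17.47
eef_pos: [523.9, 283.9, 71.7]
tcp_rot: [3.141, -0.004, 0.603]
contact_force: [-0.2, -0.5, 7.5]
opening: 0.096
grasp_force: 62.3
```

```bash
python3 t.py
```

```text
1.4618877614221424 [ 3.14097567 -0.00389828  0.60330708] [-0.11193635  0.33989734 -0.00909959] [-0.18659279 -0.5277877   7.54571039] 0.6344953179359436
```

Emit:
send_rows(targets=[0,0,0,0,0,0.03,-0.9,0,0,0,0,0,0.06,-0.9,0,0,0,0,0,0.06,-0.9])

```text
clock: 17.72
eef_pos: [523.9, 283.9, 71.7]
tcp_rot: [3.141, -0.004, 0.545]
contact_force: [-0.9, 1.1, 6.6]
opening: 0.095
grasp_force: 64.0
```

```bash
python3 t.py
```

```text
1.5202907607949923 [ 3.14084262 -0.00397144  0.54544642] [-0.06487256  0.33603372  0.83521182] [-0.87051938  1.0784078   6.62975023] 1.357896700501442
```

Emit:
send_rows(targets=[0,0,0,0,0,0.03,-0.9,0,0,0,0,0,0.06,-0.9,0,0,0,0,0,0.06,-0.9])

```text
clock: 17.97
eef_pos: [523.9, 283.9, 71.7]
tcp_rot: [3.141, -0.004, 0.487]
contact_force: [-1.2, 0.0, 7.0]
opening: 0.098
grasp_force: 87.9
```

```bash
python3 t.py
```

```text
1.5790575552410042 [ 3.14054055 -0.00412587  0.48741552] [0.01687712 0.41758455 1.73264488] [-1.21217181  0.04488283  6.95639676] 2.2529317438602448
```

Emit:
send_rows(targets=[0,0,0,0,0,0.03,-0.9,0,0,0,0,0,0.06,-0.9,0,0,0,0,0,0.06,-0.9])

```text
clock: 18.22
eef_pos: [523.9, 283.9, 71.8]
tcp_rot: [3.14, -0.004, 0.429]
contact_force: [-1.2, 0.7, 7.5]
opening: 0.095
grasp_force: 114.6
```

```bash
python3 t.py
```

```text
1.637963248833321 [ 3.14029849 -0.00421962  0.42922049] [-2.33489985e-03  3.96703955e-01  2.48443032e+00] [-1.16647986  0.74895094  7.48362298] 3.0539947003126144
```

The torque climbs steeply past yaw 0.58, which is the stop after the expected turn of about 2.66 rad. I'll ease back, release and rise.

Emit:
send_rows(targets=[0,0,0,0,0,-0.06,-0.9,0,0,0,0,0,-0.11,-0.9,0,0,0,0,0,-0.11,-0.9,0,0,0,0,0,-0.11,-0.7,0,0,0,0,0,-0.11,-0.4,0,0,0,0,0,-0.11,0.1,0,0,0,0,0,-0.11,0.4,0,0,0,0,0,-0.11,0.4,0,0,-0.04,0,0,-0.11,0.4,0,0,-0.08,0,0,-0.11,0.4,0,0,-0.12,0,0,-0.11,0.4,0,0,-0.12,0,0,-0.11,0.4])

```text
clock: 19.22
eef_pos: [526.8, 285.4, 198.2]
tcp_rot: [3.141, -0.014, 0.536]
contact_force: [0.8, 1.0, 0.4]
opening: 0.7
grasp_force: 0.0
```

```bash
python3 t.py; python3 - <<'E'
from h import *
w=grab('wrist');g=cv2.cvtColor(w['color'],cv2.COLOR_BGR2GRAY)
k=proj(w,[[522.5,282.5,98]])[0];x0,y0=(k-50).astype(int);sub=g[y0:y0+100,x0:x0+100];print(k)
for l in cv2.createLineSegmentDetector().detect(np.ascontiguousarray(sub))[0][:,0]:
    p=cast(w,[[l[0]+x0,l[1]+y0],[l[2]+x0,l[3]+y0]],98);d=p[1]-p[0]
    if np.linalg.norm(d)>12: print(p[:,:2].round().tolist(),round(np.linalg.norm(d)),round(float(np.arctan(d[1]/d[0])),3))
s=r.sense();rel([440,370,190],.21+np.pi/2);print(s['qpos'])
E
```

```text
1.5293418375379875 [ 3.14081555 -0.01359024  0.53564172] [ 0.02033982 -0.00806473  0.03402751] [0.76807118 0.99108078 0.43877403] 0.0002994935039168922
[316.46485195 209.87493469]
[[532.0, 283.0], [514.0, 271.0]] 21 0.608
[[539.0, 320.0], [517.0, 316.0]] 23 0.181
[[511.0, 272.0], [539.0, 290.0]] 33 0.573
[[542.0, 258.0], [560.0, 272.0]] 23 0.656
[[511.0, 311.0], [503.0, 298.0]] 15 1.018
[[560.0, 273.0], [564.0, 291.0]] 18 1.337
[[528.0, 259.0], [543.0, 260.0]] 15 0.055
[[511.0, 267.0], [523.0, 260.0]] 14 -0.543
[[531.0, 311.0], [541.0, 318.0]] 12 0.547
[[536.0, 294.0], [509.0, 276.0]] 33 0.603
[[506.0, 278.0], [523.0, 289.0]] 20 0.589
[[503.0, 289.0], [505.0, 276.0]] 14 -1.428
[[528.0, 242.0], [504.0, 236.0]] 25 0.235
[[495.0, 273.0], [502.0, 240.0]] 33 -1.341
[[492.0, 272.0], [489.0, 285.0]] 14 -1.309
[[487.0, 307.0], [492.0, 285.0]] 23 -1.348
[[504.0, 239.0], [533.0, 246.0]] 30 0.218
rel [-0.0301, -0.117, 0.0046] [0.0071, -0.0087, -1.2451]
[ 4.94080561e-01  3.42207662e-01  1.73640543e+00 -2.68205859e-04
  1.05242770e+00  1.52933492e+00]
```

The key blade is now at yaw 0.59, which is the stop. Next is the lever: shut the fingers and stand in front of the ball.

```bash
python3 - <<'E'
from h import *
rel([440,374,190],.215)
f=grab('top');g=cv2.cvtColor(f['color'],cv2.COLOR_BGR2GRAY)
E
```

```text
rel [-0.0281, -0.1205, 0.0046] [-0.001, -0.0106, 0.3207]
```

Emit:
send_rows(targets=[-0.01,-0.04,0,0,-0.01,0.1,-1,-0.018,-0.08,0,0,-0.01,0.2,-1,-0.028,-0.12,0.002,0,-0.01,0.32,-1,-0.028,-0.12,0.005,0,-0.01,0.32,-1,-0.028,-0.12,0.005,0,-0.01,0.32,-1,-0.028,-0.12,0.005,0,-0.01,0.32,-1,-0.028,-0.12,0.005,0,-0.01,0.32,-1,-0.028,-0.12,0.005,0,-0.01,0.32,-1,-0.028,-0.12,0.005,0,-0.01,0.32,-1,-0.028,-0.12,0.005,0,-0.01,0.32,-1])

```text
clock: 20.15
eef_pos: [438.4, 371.6, 185.3]
tcp_rot: [3.14, 0.007, 0.215]
contact_force: [-0.6, 1.2, 0.7]
opening: -0.0
grasp_force: 0.0
```

```bash
python3 - <<'E'
from h import *
print(r.sense()['opening'],r.sense()['qpos'],r.sense()['eef_pos']);rel([440,374,105],.215)
w=grab('wrist');g=cv2.cvtColor(w['color'],cv2.COLOR_BGR2GRAY);k=proj(w,[[480.5,382.5,117.6]])[0];print(k,g.shape)
x,y=k.astype(int);m=np.zeros_like(g);m[y-35:y+35,x-35:x+35]=(g[y-35:y+35,x-35:x+35]<60)*255
for c in cv2.findContours(m,0,2)[0]:
    if cv2.contourArea(c)>80:print(cv2.minEnclosingCircle(c),cv2.contourArea(c))
E
```

```text
-0.00039384603366968477 [0.69914065 0.32771652 1.78184954 0.00277817 1.03906693 2.05371392] [438.38816756 371.6376577  185.34652732]
rel [0.0027, -0.0021, 0.0803] [0.0012, 0.0073, -0.0002]
[313.33409173 148.8496121 ] (400, 640)
((311.0, 137.0), 28.84450912475586) 1390.5
```

Emit:
send_rows(targets=[0.001,-0.002,0.03,0,0.007,0,-1,0.001,-0.002,0.06,0,0.007,0,-1,0.001,-0.002,0.08,0,0.007,0,-1,0.001,-0.002,0.08,0,0.007,0,-1,0.001,-0.002,0.08,0,0.007,0,-1])

```text
clock: 20.62
eef_pos: [437.4, 373.6, 104.8]
tcp_rot: [3.139, 0.002, 0.216]
contact_force: [-0.3, -0.1, 0.5]
opening: 0.002
grasp_force: 0.0
```

Emit:
send_rows(targets=[0.006,0,0,0,0,0,-1,0.012,0,0,0,0,0,-1,0.018,0,0,0,0,0,-1,0.022,0,0,0,0,0,-1,0.026,0,0,0,0,0,-1,0.03,0,0,0,0,0,-1,0.034,0,0,0,0,0,-1,0.038,0,0,0,0,0,-1,0.042,0,0,0,0,0,-1,0.042,0,0,0,0,0,-1])

```text
clock: 21.45
eef_pos: [479.7, 383.5, 105.3]
tcp_rot: [3.141, -0.0, 0.216]
contact_force: [0.8, 0.1, 0.1]
opening: -0.001
grasp_force: 0.0
```

Emit:
send_rows(targets=[0.003,0,0,0,0,0,-1,0.006,0,0,0,0,0,-1,0.009,0,0,0,0,0,-1,0.012,0,0,0,0,0,-1,0.012,0,0,0,0,0,-1])

```text
clock: 21.87
eef_pos: [491.1, 386.0, 105.3]
tcp_rot: [3.141, -0.0, 0.216]
contact_force: [0.2, -0.1, -0.3]
opening: -0.003
grasp_force: 0.0
```

Emit:
send_rows(targets=[0.003,0,0,0,0,0,-1,0.006,0,0,0,0,0,-1,0.009,0,0,0,0,0,-1])

```text
clock: 22.12
eef_pos: [499.2, 387.6, 105.1]
tcp_rot: [3.14, 0.001, 0.216]
contact_force: [-2.0, 0.2, -1.5]
opening: 0.001
grasp_force: 0.8
```

Emit:
send_rows(targets=[0.002,0,0,0,0,0,-1,0.004,0,0,0,0,0,-1])

```text
clock: 22.28
eef_pos: [500.8, 387.9, 104.8]
tcp_rot: [3.14, 0.006, 0.215]
contact_force: [-15.7, -1.4, 9.0]
opening: -0.002
grasp_force: 8.9
```

Emit:
send_rows(targets=[0.002,0,0,0,0,0,-1,0.003,0,0,0,0,0,-1])

```text
clock: 22.45
eef_pos: [501.0, 387.8, 104.7]
tcp_rot: [3.139, 0.012, 0.215]
contact_force: [-24.8, -3.8, 15.0]
opening: -0.0
grasp_force: 13.0
```

The force climbs at TCP x≈500, exactly where the stop was predicted. I'll back off, rise clear and verify.

Emit:
send_rows(targets=[-0.02,0,0,0,0,0,-1,-0.05,0,0,0,0,0,-1,-0.065,0,-0.02,0,0,0,-1,-0.065,0,-0.06,0,0,0,-1,-0.065,0,-0.1,0,0,0,-1,-0.065,0,-0.14,0,0,0,-1,-0.1,0,-0.14,0,0,0,-1,-0.14,0,-0.14,0,0,0,-1,-0.14,0,-0.14,0,0,0,-1,-0.14,0,-0.14,0,0,0,-1])

```text
clock: 23.28
eef_pos: [368.4, 359.2, 246.0]
tcp_rot: [3.141, -0.001, 0.217]
contact_force: [1.0, 1.6, 0.3]
opening: -0.002
grasp_force: 0.0
```

```bash
python3 t.py; python3 lid.py; python3 - <<'E'
from h import *
f=grab('top');s=grab('scene')
pv=np.array([500.3,384.4,72])
P=[pv+np.array([50*np.sin(a)*np.cos(.215),50*np.sin(a)*np.sin(.215),50*np.cos(a)]) for a in(-.5,.5)]
o=[]
for im in(f,s):
    q=proj(im,P);print('front/back pred',q.round(1).tolist())
    g=cv2.cvtColor(im['color'],cv2.COLOR_BGR2GRAY);x,y=q.mean(0).astype(int)
    m=np.zeros_like(g);m[y-20:y+20,x-16:x+16]=(g[y-20:y+20,x-16:x+16]<35)*255
    k=max(cv2.findContours(m,0,2)[0],key=cv2.contourArea);c=cv2.minEnclosingCircle(k);print(c);o.append(c[0])
print(tri(f,o[0],s,o[1]))
hsv=cv2.cvtColor(f['color'],cv2.COLOR_BGR2HSV);m=cv2.inRange(hsv,(5,70,30),(22,255,255));m=cv2.morphologyEx(m,cv2.MORPH_CLOSE,np.ones((7,7)))
for k in cv2.findContours(m,0,2)[0]:
    b=cv2.minAreaRect(k)
    if cv2.contourArea(k)>150 and 250<b[0][0]<480: print('brown',cast(f,cv2.boxPoints(b),56).round().tolist())
E
```

```text
2.1246099882357465 [ 3.14096617e+00 -6.42915828e-04  2.17095799e-01] [-0.01293767 -0.01167129  0.01911848] [0.99391702 1.55097161 0.29294732] 0.15835451893508434
((375.5, 111.0), (27.0, 6.0), 0.0)
((319.2069091796875, 217.9827880859375), (2.2322099208831787, 11.161048889160156), 66.80140686035156)
[ 656.5 -112.7  224.4] 1.6
angle 58.41211813987639 189.41263774930795
front/back pred [[182.3, 193.4], [178.5, 175.5]]
((176.7941131591797, 175.55882263183594), 5.434360504150391)
front/back pred [[398.8, 159.7], [410.1, 164.8]]Traceback (most recent call last):
  File "<stdin>", line 10, in <module>
ValueError: max() iterable argument is empty
```

The ball in the top view is at (176.8,175.6), matching the fully-over-to-the-back prediction of (178.5,175.5). The lid is unchanged and the carton is in the tray, so I'll hand in.

```bash
python3 -c "
from rig import r
print(r.sign_off())"
```

```text
the job is handed in; nothing more can be done
None
```

I handed the job in at about 24 s with all four steps done in order: the lid at 60° by the arm's position (the cameras read about 58.5°), the carton flat inside the tray lip, the key wound to its stop and the lever fully back; the hand-in returned no verdict.

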